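# Hang the laundry caddy on its hook

## Robot

A 6-joint arm with a two-finger parallel gripper is mounted at the origin on the work surface. World frame = base frame: x ahead of the robot, y to its left, z up, the work surface at z = 0. Lengths are in m, angles in degrees, forces in N, time in s.
With the tool pointing down it reaches from about 0.4 to 0.825 m from the base axis. Payload 7 kg.
Tool frame: the origin (TCP) lies at the very end of the fingers, on their centre line; the grasp point (between the pads) lies 19 mm behind it; z points along the fingers, y is the line along which they close (so a half turn about z gives the same grasp; the last joint's range is limited). The gripper opens to 88 mm and grips with 3 to 60 N. Pads are 19 mm wide; open, the fingers measure 130 mm over their backs; the gripper's body (78 mm by 193 mm) begins 47 mm behind the grasp point.
Start: joints at [88.012, 20.546, 0.682, 0, -70.136, -16.507], TCP at [0.214, 0.64, 0.227] pointing down, gripper open.
Joint ranges: [-176.03, 176.03], [-82.01, 121.73], [-58.28, 71.71], [-173.87, 95.51], [-174.79, -0.11], [-173.66, 173.66]. Speed limits (degrees/s): [136.94, 136.94, 172.46, 180, 180, 180].

## Interface

Orientations are given as [roll, pitch, yaw] about the fixed x, y, z axes, in that order (R = Rz(yaw) Ry(pitch) Rx(roll)).
In Python, from plant import ctrl, cams, workorder gives the robot as it stands.
- The arm moves only by the tool play_rows, never from a script. Its argument "motion" is a list of rows, each an object of numbers: "x", "y", "z": the shift along the tool's x, y, z normalised to -1 to 1, where 1 is 0.025 m; "rx", "ry", "rz": the turn, a rotation vector about the tool's x, y, z normalised to -1 to 1, where 1 is 4 degrees. A call has 1 to 20 rows; each row shifts and turns the commanded pose from where the row before left it, along the tool's axes as they then stand; what a row does not reach is not made up. A row lasts 1/8 s, in which the tool goes at most 62.5 mm and 10.7 degrees, less where a joint would pass 70% of its speed; a pose out of reach is approached as far as the arm can. A call with a number of a shift or a turn outside -1 to 1 is refused whole. A call with a gripper value outside its range is refused whole. "fingers" is the opening, from -1 (shut) to 1 (fully open), set as the call begins (left out, the last holds). The fingers move at their own pace and stop on an object; the grip force is fixed at half the most. Time passes only in rows, so rows that do not move let the fingers close. It gives the time, the measured TCP pose, the force, the opening and the grip force at its end, in the units of the state.
- ctrl.get_obs(): the state, without advancing time (a new reading comes with each control period).
- cams.snapshot(name): name is "scene" or "top" or "wrist"; returns the picture (400x640x3 uint8, blue, green, red); there is no depth.
- cams.get_calibration(name): a dict with "vertical_fov" (degrees; the focal length in pixels is half the picture's height over the tangent of half this angle, whatever the lens; pixels are square), "cx", "cy" (the principal point, pixels), "position" and "rotation" of the camera in the world. Camera axes: x right, y up, looking along -z (the intrinsics and any distortion apply to the point x, -y, -z); pixel columns grow to the right and rows downward; lengths in m; the calibration is good to about 2 mm. A picture is of the moment at which its call begins: read the wrist's pose just before it. get_calibration takes no time and is no camera call; for the wrist camera it gives the pose at the moment of the call.
- workorder.close_job(): hands the job in; it is judged then, once.
The state is a dict: "clock": time; "joint_pos": joint angles; "qvel": joint speeds; "tau": joint torques, N m; "tool_pos": TCP position; "orientation": TCP orientation; "force": force on the tool from outside, world axes, zero at the start; "moment": the same for the moment, N m; "opening": finger opening in m; "gripper_force": force on a finger pad.
Only numpy, scipy, OpenCV 4.12 (cv2) and the standard library are available. Lean on these libraries where they do the work, as an engineer would, in place of code of your own. Each camera call takes 0.05 s, during which the arm holds its last target. There are 200 camera calls.

## Task

Put the slim capped bottle upright into the empty compartment of the laundry caddy while the caddy is still standing on the counter. Then hang the caddy by the middle of its arched handle on the hook of the metal stand, so that it hangs quietly and clear of the counter with the bottle and the jar standing in it. Carry the caddy level, and leave the tub, the cup and the brush where they are.

Things in the scene. Friction and masses are not known exactly. Their poses are not given: they have to be found in the camera images.
- caddy: Open plastic caddy with arched handle, about 0.28 kg, 200 mm long (its x), 140 mm wide (its y), walls 70 mm high, 4 mm thick, floor 4 mm. Origin: centre of its underside, z up. A divider at x = 0, 59 mm high, makes two compartments of 94 x 132 mm (x, y); the jar is in one, the other is empty. Stands left or right of the robot, yaw within 25 degrees of 0; the hook stand is on the other side.
- handle (a point): Middle of the underside of the handle's top bar, 182 mm above the caddy's underside; axes as the caddy's. The bar is level along y, 20 mm wide (x), 8 mm thick, 140 mm free between two upright straps 20 mm wide (x) outside the long walls. The handle is rigid, does not fold. The hook needs the bar's middle: grip it to one side, e.g. 45 mm off.
- stand: Fixed steel hook stand, 270 mm high. Origin on the counter below the hook's saddle; x runs from the hook towards the post, z up, yaw within 20 degrees of 0, so the hook's free tip faces the robot's side (-x). Post 16 mm thick at x = 140 mm; foot plate 100 x 140 x 12 mm over x = 100 to 200 mm. Nothing stands under the hook.
- saddle (a point): Middle of the saddle's upper side, 250 mm above the counter, where the bar's underside rests; axes as the stand's. Hook: flat bar 30 mm wide (y), 6 mm thick, bent in the x-z plane; saddle level over x = +-18 mm, rising to a tip 272 mm high at x = -37 mm, and to 270 mm at x = 40 mm, then level to the post. Pass the bar, lying along y, over the tip from -x and lower it.
- bottle: Slim white plastic bottle standing upright, 112 mm tall, about 0.12 kg: body diameter 56 mm to 62 mm height, shoulder to 76 mm, then a round grey cap of 28 mm diameter from 76 to 112 mm height. Origin: centre of its underside, z up. Grip it by the cap.
- jar: Amber glass jar with a steel lid, 60 mm diameter, 74 mm tall, about 0.13 kg, standing in one compartment of the caddy and staying there. Origin: centre of its underside.
- tub: Bystander: squat white plastic tub, 88 mm diameter, 76 mm tall, on the counter. Origin: centre of its underside. Leave it alone.
- cup: Bystander: white ceramic cup without handle, 76 mm across the rim, 80 mm tall, towards the far side of the counter. Origin: centre of its underside. Leave it alone.
- brush: Bystander: wooden scrubbing brush lying bristles down, 50 x 120 x 38 mm (x, y, z), long along y, close to the robot. Origin: centre of its underside. Leave it alone.
Not all that is in view belongs to the job. Leave any yellow look-alike of the caddy alone.

How it is judged (in metres and radians):
On the way:
1. the bottle stands upright in the caddy, let go of, with the caddy still on the counter (x of bottle in the frame of caddy between -0.1 and 0.1 m and y of bottle in the frame of caddy between -0.07 and 0.07 m and z of bottle in the frame of caddy between -0.003 and 0.035 m and angle between each of bottle, jar's own z axis and vertical below 0.5 rad and x of jar in the frame of caddy between -0.1 and 0.1 m and y of jar in the frame of caddy between -0.07 and 0.07 m and z of jar in the frame of caddy between -0.003 and 0.035 m and contact force between the fingers and bottle below 0.1 N and height (world z) of caddy below 0.012 m and linear speed of bottle below 0.05 m/s), for 0.2 s.
At the end, for the whole second after the job is handed in: The caddy hangs on the hook by its handle: bar middle within 30 mm of the saddle and at most 8 mm below it, weight on the stand, underside over 45 mm above the counter, tilt under 0.3 rad, swaying little (under 0.2 m/s, 1.2 rad/s). Bottle and jar stand in it, tilted under 0.5 rad (distance between handle and saddle below 0.03 m and z of handle in the frame of saddle above -0.008 m and contact force between caddy and stand above 1 N and height (world z) of caddy above 0.045 m and angle between caddy's own z axis and vertical below 0.3 rad and x of bottle in the frame of caddy between -0.1 and 0.1 m and y of bottle in the frame of caddy between -0.07 and 0.07 m and z of bottle in the frame of caddy between -0.003 and 0.035 m and angle between each of bottle, jar's own z axis and vertical below 0.5 rad and x of jar in the frame of caddy between -0.1 and 0.1 m and y of jar in the frame of caddy between -0.07 and 0.07 m and z of jar in the frame of caddy between -0.003 and 0.035 m and linear speed of caddy below 0.2 m/s and angular speed of caddy below 1.2 rad/s); the robot touches nothing.
It fails at once if the tub is pushed more than 30 mm from its place or tipped over (distance of tub from where it was at the start of the episode above 0.03 m or angle between tub's own z axis and vertical above 0.6 rad).
It fails at once if the cup is pushed more than 30 mm from its place or tipped over (distance of cup from where it was at the start of the episode above 0.03 m or angle between cup's own z axis and vertical above 0.6 rad).
It fails at once if the brush is pushed more than 30 mm from its place or tipped over (distance of brush from where it was at the start of the episode above 0.03 m or angle between brush's own z axis and vertical above 0.6 rad).
It fails at once if the caddy is tipped more than 0.6 rad (angle between caddy's own z axis and vertical above 0.6 rad).
It also fails if it takes over 72 s, if anything falls off the work surface, if the arm or the gripper's body presses on something with over 40 N, if the wrist force passes 120 N, or if a joint passes its speed limit or range.

## Working session

There is one attempt and no reset: what is moved stays moved. The work goes in short steps, Python scripts to look and compute and a tool call to move; the robot and the scene stay as the last step left them, time stands still between calls to the robot, and variables do not carry over. Pictures are saved under pics/ and viewed, at most 10 in all, crops included, and the job is handed in when it is done.

Besides the shell and the picture viewer there is one more tool, called after "Request:" by a JSON object that holds its "op" and its "data". play_rows: Moves the arm, as the interface text tells. Its arguments: {"type":"object","properties":{"motion":{"type":"array"},"fingers":{"type":"number"}},"required":["motion"]}

```bash
mkdir -p pics; ls
python3 - <<'E'
from plant import ctrl,cams
import cv2,numpy as np
for n in("scene","top"):
    im=cams.snapshot(n);cv2.imwrite(f"pics/{n}0.png",im);c=cams.get_calibration(n);print(n,c)
print(ctrl.get_obs())
E
```

```text
pics
scene {'vertical_fov': 54.50464124754574, 'cx': 325.78476432267723, 'cy': 196.84504888017443, 'position': array([ 1.10788977, -0.02474583,  1.14234439]), 'rotation': array([32.61440115,  0.70381838, 78.1678969 ])}
top {'vertical_fov': 44.996802853914865, 'cx': 317.01541451640173, 'cy': 203.26340090001656, 'position': array([0.1789186 , 0.08865038, 1.56530083]), 'rotation': array([ 1.26237600e+01,  5.08103849e-02, -8.62390135e+01])}
{'clock': 0.1, 'joint_pos': array([ 8.80132364e+01,  2.05866932e+01,  6.38736658e-01, -1.70866641e-02,
       -7.01361857e+01, -1.65067233e+01]), 'qvel': array([ 0.03419451, -0.1409379 ,  0.13600893,  0.10470167,  0.03321941,
       -0.07397496]), 'tau': array([-1.81262749e-03, -5.84164453e+01,  2.93752706e+01,  7.01553762e+00,
        1.02072197e-02, -4.91298556e-05]), 'tool_pos': array([0.21400058, 0.63971326, 0.22572345]), 'orientation': array([ 1.79914761e+02, -8.50781625e-03, -1.84992982e+01]), 'force': array([-0.29539649, -0.0270663 ,  0.37381199]), 'moment': array([-0.03742861, -0.00556297, -0.05107928]), 'gripper_force': 0.0, 'opening': 0.0872263862460213}
```

View pics/scene0.png

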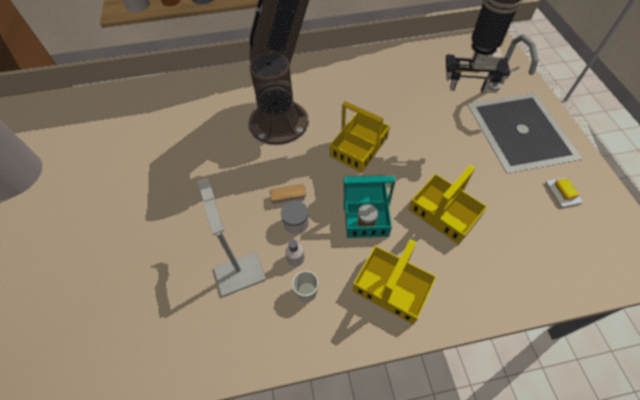

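View pics/top0.png

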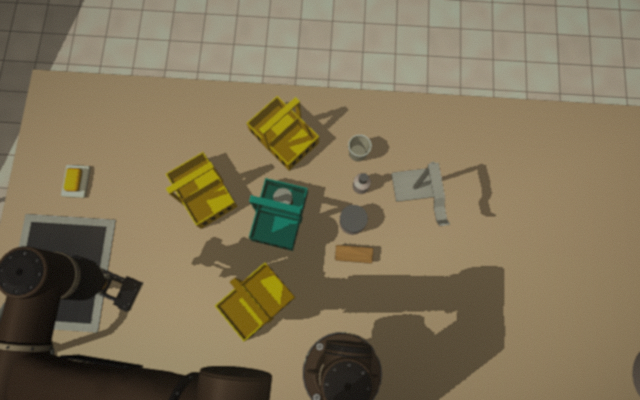

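The teal caddy, with the jar in it, is at top (280,213) / scene (368,205). The yellow look-alikes are at top (284,130), (201,190) and (256,300). Only the teal one has a jar with a steel lid. The bottle with the grey cap is at top (361,183), and the tub is at (354,219). Next I'll confirm in enlarged crops.

```bash
cat > h.py <<'E'
import numpy as np,cv2
from scipy.spatial.transform import Rotation as R
from plant import ctrl,cams
def cal(n):
    c=cams.get_calibration(n);return dict(f=200/np.tan(np.radians(c["vertical_fov"]/2)),cx=c["cx"],cy=c["cy"],p=np.array(c["position"]),R=R.from_euler("xyz",c["rotation"],degrees=True).as_matrix())
def ray(c,u,v):
    d=c["R"]@np.array([(u-c["cx"])/c["f"],-(v-c["cy"])/c["f"],-1.]);return c["p"],d/np.linalg.norm(d)
def onz(c,u,v,z):
    p,d=ray(c,u,v);return p+d*(z-p[2])/d[2]
def proj(c,X):
    q=c["R"].T@(np.array(X)-c["p"]);return np.array([c["cx"]+c["f"]*q[0]/-q[2],c["cy"]-c["f"]*q[1]/-q[2]])
def tri(obs):
    A=np.zeros((3,3));b=np.zeros(3)
    for c,u,v in obs:
        p,d=ray(c,u,v);M=np.eye(3)-np.outer(d,d);A+=M;b+=M@p
    X=np.linalg.solve(A,b);return X,[np.round(proj(c,X)-[u,v],1) for c,u,v in obs]
E
python3 - <<'E'
from h import *
t=cv2.imread("pics/top0.png");s=cv2.imread("pics/scene0.png")
cv2.imwrite("pics/tc.png",cv2.resize(t[125:265,240:460],None,fx=3.6,fy=3.6,interpolation=cv2.INTER_CUBIC))
cv2.imwrite("pics/sc.png",cv2.resize(s[160:310,190:410],None,fx=3.6,fy=3.6,interpolation=cv2.INTER_CUBIC))
for n,im in(("top",t),("scene",s)):
    hsv=cv2.cvtColor(im,cv2.COLOR_BGR2HSV);c=cal(n)
    m=cv2.inRange(hsv,(80,90,40),(95,255,255))
    cs,_=cv2.findContours(m,cv2.RETR_EXTERNAL,cv2.CHAIN_APPROX_NONE)
    k=max(cs,key=cv2.contourArea);print(n,cv2.contourArea(k),cv2.boundingRect(k),cv2.minAreaRect(k),cv2.approxPolyDP(k,3,True).reshape(-1,2).tolist())
E
```

```text
top 1707.0 (250, 188, 57, 60) ((273.8823547363281, 211.97059631347656), (52.63022994995117, 61.60404968261719), 14.03624439239502) [[306, 189], [301, 188], [304, 193], [298, 196], [294, 192], [292, 205], [273, 201], [269, 191], [270, 198], [251, 196], [250, 201], [262, 204], [261, 209], [270, 213], [260, 214], [254, 238], [291, 247]]
scene 2668.0 (344, 175, 52, 62) ((369.5, 205.5), (61.0, 51.0), 90.0) [[394, 176], [344, 177], [348, 236], [388, 235], [388, 202]]
```

View pics/tc.png

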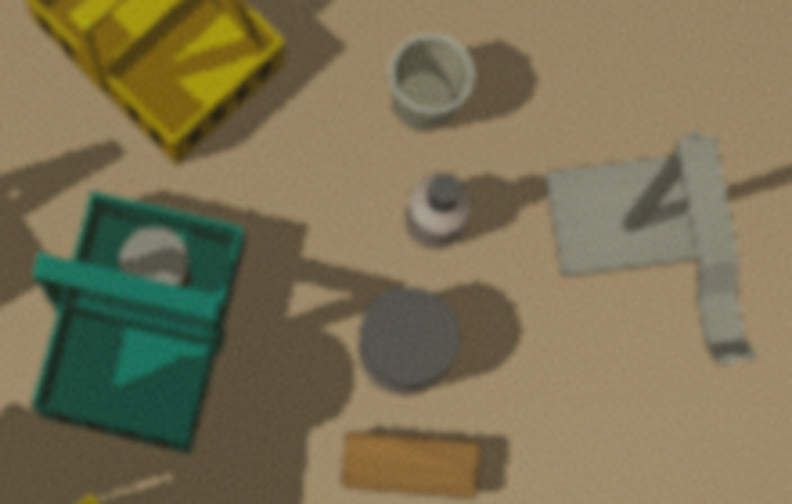

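View pics/sc.png

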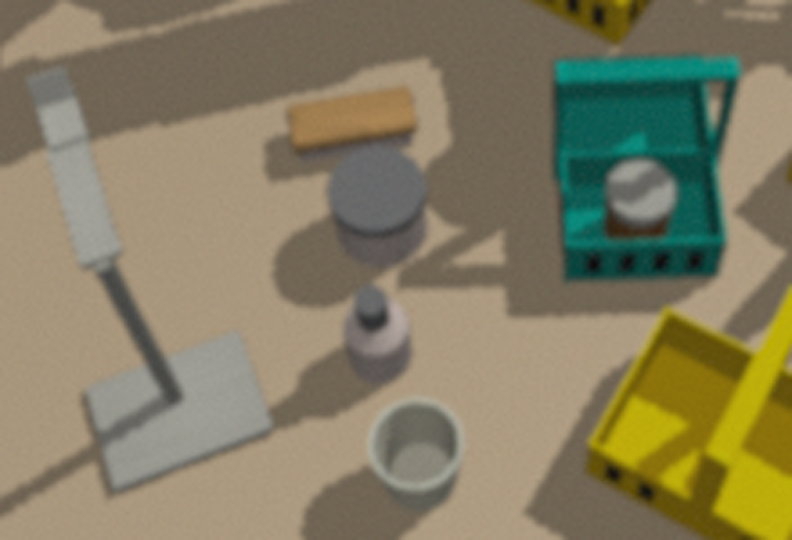

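The crops confirm the teal caddy, with the jar in its far compartment (lid at crop (153,255)), so the near compartment is empty. The bottle cap is at top-crop (445,188), and the hook tip at (735,357).

Run:
```python
from h import *
np.set_printoptions(precision=4,suppress=True)
t=cal("top");s=cal("scene")
T=lambda X,Y:(t,240+(X+.5)/3.6-.5,125+(Y+.5)/3.6-.5)
S=lambda X,Y:(s,190+(X+.5)/3.6-.5,160+(Y+.5)/3.6-.5)
def two(n,a,b): print(n,*tri([T(*a),S(*b)]))
two("cap .112",(445,186),(370,292))
two("handleL",(38,264),(739,66)); two("handleR",(226,303),(556,69))
two("tiphi",(735,358),(47,74)); two("postend",(698,136),(102,258)); two("jar",(153,252),(640,188))
two("tub",(410,332),(377,186))
two("plate far R(.012)",(680,158),(112,493))
Z=lambda P,z:onz(*P,z)
print("cap T,S",Z(T(445,186),.112),Z(S(370,292),.112))
r=[Z(T(*p),.07) for p in((93,193),(243,230),(190,450),(36,410))];r=np.array(r)
print("rim",r,r.mean(0),[np.linalg.norm(r[i]-r[i-1]) for i in range(4)])
for i,j in((3,0),(2,1)): d=r[j]-r[i];print("x yaw",np.degrees(np.arctan2(d[1],d[0])))
for i,j in((1,0),(2,3)): d=r[j]-r[i];print("y yaw",np.degrees(np.arctan2(-d[0],d[1])))
hl,hr=Z(T(38,264),.190),Z(T(226,303),.190);d=hl-hr;print("handle T",hl,hr,(hl+hr)/2,np.degrees(np.arctan2(-d[0],d[1])))
hl,hr=Z(S(739,66),.190),Z(S(556,69),.190);d=hl-hr;print("handle S",hl,hr,(hl+hr)/2,np.degrees(np.arctan2(-d[0],d[1])))
for n,F,ps in(("T",T,((735,358),(698,136))),("S",S,((47,74),(102,258)))):
    a,b=Z(F(*ps[0]),.272),Z(F(*ps[1]),.270);d=b-a;print("hook",n,a,b,np.linalg.norm(d),np.degrees(np.arctan2(d[1],d[0])))
print("plate S",[Z(S(*p),.012) for p in((85,395),(238,333),(272,430),(112,493))])
print("plate T",[Z(T(*p),.012) for p in((548,172),(562,273))])
print("brush",Z(T(343,433),.038),Z(T(476,495),.038),"cup",Z(T(432,72),.08))
```

```text
cap .112 [ 0.5955 -0.0277  0.1242] [array([0.5, 0.1]), array([ 0.5, -0. ])]
handleL [0.4886 0.3052 0.1919] [array([0.3, 0.1]), array([ 0.3, -0. ])]
handleR [0.4649 0.1522 0.2006] [array([-0.4, -0.1]), array([-0.4,  0. ])]
tiphi [ 0.4332 -0.2405  0.2689] [array([0.3, 0. ]), array([ 0.3, -0. ])]
postend [ 0.6052 -0.2081  0.2744] [array([-0., -0.]), array([-0.,  0.])]
jar [0.5286 0.2199 0.0895] [array([0.9, 0.2]), array([ 1. , -0.1])]
tub [ 0.474  -0.006   0.0832] [array([0.3, 0. ]), array([ 0.3, -0. ])]
plate far R(.012) [ 0.6728 -0.2621  0.0026] [array([2.4, 0. ]), array([ 2.7, -0.3])]
cap T,S [ 0.5991 -0.0271  0.112 ] [ 0.5891 -0.0293  0.112 ]
rim [[0.5843 0.2825 0.07  ]
 [0.5591 0.1466 0.07  ]
 [0.3607 0.1785 0.07  ]
 [0.3866 0.3145 0.07  ]] [0.4727 0.2305 0.07  ] [np.float64(0.2002403500889929), np.float64(0.1382102956754064), np.float64(0.20095482072799103), np.float64(0.1384255398401562)]
x yaw -9.19488328666391
x yaw -9.138709424535584
y yaw -10.514965311299246
y yaw -10.808696324731782
handle T [0.4892 0.3062 0.19  ] [0.4669 0.1514 0.19  ] [0.4781 0.2288 0.19  ] -8.204451867508126
handle S [0.4874 0.305  0.19  ] [0.4578 0.1556 0.19  ] [0.4726 0.2303 0.19  ] -11.180561420664276
hook T [ 0.4325 -0.2389  0.272 ] [ 0.6067 -0.2092  0.27  ] 0.17664851004303064 9.673260989608922
hook S [ 0.4354 -0.2406  0.272 ] [ 0.6027 -0.209   0.27  ] 0.17025355808174714 10.700663066122123
plate S [array([ 0.584 , -0.2855,  0.012 ]), array([ 0.5538, -0.1501,  0.012 ]), array([ 0.6492, -0.1317,  0.012 ]), array([ 0.6757, -0.2681,  0.012 ])]
plate T [array([ 0.6478, -0.13  ,  0.012 ]), array([ 0.5524, -0.1458,  0.012 ])]
brush [0.3884 0.0467 0.038 ] [ 0.3415 -0.0727  0.038 ] cup [ 0.714  -0.0132  0.08  ]
```

Checks pass: the caddy rim measures 200 x 138 mm, the handle comes out at about 0.19 m and the hook tip at about 0.27 m.

| Thing | Position (x, y) | Yaw |
|---|---|---|
| Caddy | (0.473, 0.230) | -10° |
| Bottle | (0.597, -0.028) | – |
| Saddle | (0.469, -0.234) | about 10.5° |

The first move raises the tool, turns it to yaw -10 and heads for the bottle.

Request:
{"op": "play_rows", "data": {"motion": [{"z": -1,"rz": -0.71},{"z": -1,"rz": -0.71},{"z": -1,"rz": -0.71},{"x": 0.82,"y": 0.98},{"x": 0.82,"y": 0.98},{"x": 0.82,"y": 0.98},{"x": 0.82,"y": 0.98},{"x": 0.82,"y": 0.98},{"x": 0.82,"y": 0.98},{"x": 0.82,"y": 0.98},{"x": 0.82,"y": 0.98},{"x": 0.82,"y": 0.98},{"x": 0.82,"y": 0.98},{"x": 0.82,"y": 0.98},{"x": 0.82,"y": 0.98},{"x": 0.82,"y": 0.98},{"x": 0.82,"y": 0.98},{"x": 0.82,"y": 0.98},{"x": 0.82,"y": 0.98},{"x": 0.82,"y": 0.98}]}}

```text
$.motion[0]: bad value
```

Request:
{"op": "play_rows", "data": {"motion": [{"x": 0.82,"y": 0.98},{"x": 0.82,"y": 0.98},{"x": 0.82,"y": 0.98},{"x": 0.82,"y": 0.98},{"x": 0.82,"y": 0.98},{"x": 0.82,"y": 0.98},{"x": 0.82,"y": 0.98},{}]}}

```text
$.motion[0]: bad value
```

Request:
{"op": "play_rows", "data": {"motion": [{"x": 0,"y": 0,"z": -1,"rx": 0,"ry": 0,"rz": -0.71},{"x": 0,"y": 0,"z": -1,"rx": 0,"ry": 0,"rz": -0.71},{"x": 0,"y": 0,"z": -1,"rx": 0,"ry": 0,"rz": -0.71},{"x": 0.82,"y": 0.98,"z": 0,"rx": 0,"ry": 0,"rz": 0},{"x": 0.82,"y": 0.98,"z": 0,"rx": 0,"ry": 0,"rz": 0},{"x": 0.82,"y": 0.98,"z": 0,"rx": 0,"ry": 0,"rz": 0},{"x": 0.82,"y": 0.98,"z": 0,"rx": 0,"ry": 0,"rz": 0},{"x": 0.82,"y": 0.98,"z": 0,"rx": 0,"ry": 0,"rz": 0},{"x": 0.82,"y": 0.98,"z": 0,"rx": 0,"ry": 0,"rz": 0},{"x": 0.82,"y": 0.98,"z": 0,"rx": 0,"ry": 0,"rz": 0},{"x": 0.82,"y": 0.98,"z": 0,"rx": 0,"ry": 0,"rz": 0},{"x": 0.82,"y": 0.98,"z": 0,"rx": 0,"ry": 0,"rz": 0},{"x": 0.82,"y": 0.98,"z": 0,"rx": 0,"ry": 0,"rz": 0},{"x": 0.82,"y": 0.98,"z": 0,"rx": 0,"ry": 0,"rz": 0},{"x": 0.82,"y": 0.98,"z": 0,"rx": 0,"ry": 0,"rz": 0},{"x": 0.82,"y": 0.98,"z": 0,"rx": 0,"ry": 0,"rz": 0},{"x": 0.82,"y": 0.98,"z": 0,"rx": 0,"ry": 0,"rz": 0}]}}

```text
clock: 2.22
tool_pos: [0.4377, 0.2511, 0.3015]
orientation: [180.0, 0.0, -10.0]
force: [0.3, -0.5, -1.4]
opening: 0.0874
gripper_force: 0.0
```

Request:
{"op": "play_rows", "data": {"motion": [{"x": 0.82,"y": 0.98,"z": 0,"rx": 0,"ry": 0,"rz": 0},{"x": 0.82,"y": 0.98,"z": 0,"rx": 0,"ry": 0,"rz": 0},{"x": 0.82,"y": 0.98,"z": 0,"rx": 0,"ry": 0,"rz": 0},{"x": 0.82,"y": 0.98,"z": 0,"rx": 0,"ry": 0,"rz": 0},{"x": 0.82,"y": 0.98,"z": 0,"rx": 0,"ry": 0,"rz": 0},{"x": 0.82,"y": 0.98,"z": 0,"rx": 0,"ry": 0,"rz": 0},{"x": 0.82,"y": 0.98,"z": 0,"rx": 0,"ry": 0,"rz": 0},{"x": 0.82,"y": 0.98,"z": 0,"rx": 0,"ry": 0,"rz": 0},{"x": 0.82,"y": 0.98,"z": 0,"rx": 0,"ry": 0,"rz": 0},{"x": 0.82,"y": 0.98,"z": 0,"rx": 0,"ry": 0,"rz": 0},{"x": 0,"y": 0,"z": 0,"rx": 0,"ry": 0,"rz": 0},{"x": 0,"y": 0,"z": 0,"rx": 0,"ry": 0,"rz": 0}]}}

```text
clock: 3.72
tool_pos: [0.5964, -0.0245, 0.3012]
orientation: [180.0, 0.0, -10.0]
force: [-1.2, -0.6, 0.6]
opening: 0.0873
gripper_force: 0.0
```

Run:
```python
from h import *
c=cal("wrist");im=cams.snapshot("wrist");cv2.imwrite("pics/w1.png",im);np.savez("w1.npz",**c)
print(ctrl.get_obs()["tool_pos"],c["p"],c["R"],c["f"],proj(c,(.597,-.028,.112)))
```

```text
[ 0.59644385 -0.02407589  0.30148274] [ 0.67115176 -0.03758829  0.4575606 ] [[-1.73939614e-01  9.45241167e-01  2.76159641e-01]
 [-9.84756267e-01 -1.67052251e-01 -4.84627653e-02]
 [ 3.24088932e-04 -2.80379532e-01  9.59889167e-01]] 343.1520301927208 [327.48876621 175.6644907 ]
```

View pics/w1.png

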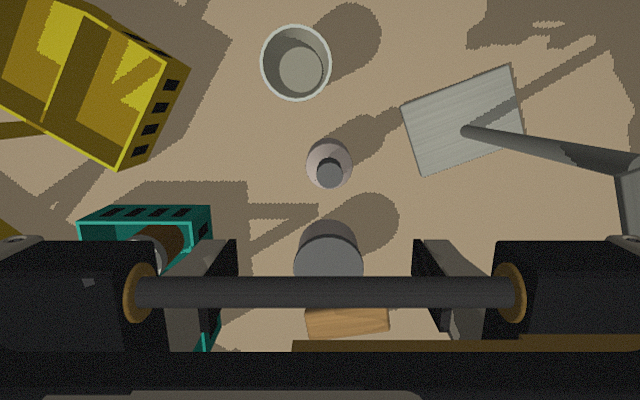

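Wrist view: the cap top is at about (330,173), very near the predicted (327,176). The hook is not in view. I'll refine with a circle fit.

Run:
```python
from h import *
c=dict(np.load("w1.npz"));im=cv2.imread("pics/w1.png");g=cv2.cvtColor(im,cv2.COLOR_BGR2GRAY)
print(g[140:196:3,330].tolist(),g[173,300:360:3].tolist(),im[175,330],im[150,320])
cc=cv2.HoughCircles(cv2.GaussianBlur(g[130:200,290:370],(3,3),0),cv2.HOUGH_GRADIENT,1,5,param1=80,param2=8,minRadius=11,maxRadius=17)
for x,y,r in cc[0][:4]: print(x+290,y+130,r,onz(c,x+290,y+130,.112), r*(.4576-.112)/343)
```

```text
[74, 103, 126, 121, 127, 107, 39, 42, 105, 104, 107, 103, 102, 103, 102, 107, 124, 150, 151] [149, 148, 150, 170, 172, 164, 105, 102, 106, 103, 103, 103, 103, 104, 79, 131, 127, 122, 150, 148] [ 99 103 103] [127 138 148]
327.5 172.5 15.2 [ 0.60025898 -0.0285784   0.112     ] 0.015315219
328.5 153.5 16.4 [ 0.61930754 -0.03291476  0.112     ] 0.016524315
332.5 171.5 16.4 [ 0.60039491 -0.03379939  0.112     ] 0.016524315
320.5 173.5 11.8 [ 0.60047982 -0.02132847  0.112     ] 0.0118894465
```

Request:
{"op": "play_rows", "data": {"motion": [{"x": 0.15,"y": 0.25,"z": 0.8,"rx": 0,"ry": 0,"rz": 0},{"x": 0,"y": 0,"z": 1,"rx": 0,"ry": 0,"rz": 0},{"x": 0,"y": 0,"z": 1,"rx": 0,"ry": 0,"rz": 0},{"x": 0,"y": 0,"z": 1,"rx": 0,"ry": 0,"rz": 0},{"x": 0,"y": 0,"z": 1,"rx": 0,"ry": 0,"rz": 0},{"x": 0,"y": 0,"z": 1,"rx": 0,"ry": 0,"rz": 0},{"x": 0,"y": 0,"z": 1,"rx": 0,"ry": 0,"rz": 0},{"x": 0,"y": 0,"z": 1,"rx": 0,"ry": 0,"rz": 0},{"x": 0,"y": 0,"z": 0.6,"rx": 0,"ry": 0,"rz": 0},{"x": 0,"y": 0,"z": 0.4,"rx": 0,"ry": 0,"rz": 0},{"x": 0,"y": 0,"z": 0,"rx": 0,"ry": 0,"rz": 0}]}}

```text
clock: 5.15
tool_pos: [0.5993, -0.0308, 0.0813]
orientation: [180.0, 0.0, -10.0]
force: [0.3, -0.4, 0.0]
opening: 0.088
gripper_force: 0.0
```

Request:
{"op": "play_rows", "data": {"motion": [{"x": 0,"y": 0,"z": 0,"rx": 0,"ry": 0,"rz": 0},{"x": 0,"y": 0,"z": 0,"rx": 0,"ry": 0,"rz": 0},{"x": 0,"y": 0,"z": 0,"rx": 0,"ry": 0,"rz": 0},{"x": 0,"y": 0,"z": 0,"rx": 0,"ry": 0,"rz": 0},{"x": 0,"y": 0,"z": 0,"rx": 0,"ry": 0,"rz": 0},{"x": 0,"y": 0,"z": 0,"rx": 0,"ry": 0,"rz": 0}], "fingers": -1}}

```text
clock: 5.9
tool_pos: [0.5995, -0.031, 0.0816]
orientation: [180.0, 0.0, -10.0]
force: [0.0, 0.5, 0.1]
opening: 0.0332
gripper_force: 0.0
```

Request:
{"op": "play_rows", "data": {"motion": [{"x": 0,"y": 0,"z": 0,"rx": 0,"ry": 0,"rz": 0},{"x": 0,"y": 0,"z": 0,"rx": 0,"ry": 0,"rz": 0},{"x": 0,"y": 0,"z": 0,"rx": 0,"ry": 0,"rz": 0},{"x": 0,"y": 0,"z": 0,"rx": 0,"ry": 0,"rz": 0},{"x": 0,"y": 0,"z": -0.3,"rx": 0,"ry": 0,"rz": 0},{"x": 0,"y": 0,"z": -0.7,"rx": 0,"ry": 0,"rz": 0},{"x": 0,"y": 0,"z": -1,"rx": 0,"ry": 0,"rz": 0}], "fingers": -1}}

```text
clock: 6.78
tool_pos: [0.5993, -0.0311, 0.1328]
orientation: [180.0, 0.0, -10.0]
force: [0.3, 0.5, 0.3]
opening: 0.0271
gripper_force: 30.0
```

Request:
{"op": "play_rows", "data": {"motion": [{"x": 0,"y": 0,"z": -1,"rx": 0,"ry": 0,"rz": 0},{"x": 0,"y": 0,"z": -1,"rx": 0,"ry": 0,"rz": 0},{"x": 0,"y": 0,"z": -1,"rx": 0,"ry": 0,"rz": 0},{"x": 0,"y": 0,"z": -1,"rx": 0,"ry": 0,"rz": 0},{"x": 0,"y": 0,"z": -1,"rx": 0,"ry": 0,"rz": 0},{"x": 0,"y": 0,"z": -1,"rx": 0,"ry": 0,"rz": 0},{"x": 0,"y": 0,"z": -0.9,"rx": 0,"ry": 0,"rz": 0},{"x": -0.6,"y": -0.68,"z": 0,"rx": 0,"ry": 0,"rz": 0},{"x": -0.8,"y": -0.907,"z": 0,"rx": 0,"ry": 0,"rz": 0},{"x": -0.8,"y": -0.907,"z": 0,"rx": 0,"ry": 0,"rz": 0},{"x": -0.8,"y": -0.907,"z": 0,"rx": 0,"ry": 0,"rz": 0},{"x": -0.8,"y": -0.907,"z": 0,"rx": 0,"ry": 0,"rz": 0},{"x": -0.8,"y": -0.907,"z": 0,"rx": 0,"ry": 0,"rz": 0},{"x": -0.8,"y": -0.907,"z": 0,"rx": 0,"ry": 0,"rz": 0},{"x": -0.8,"y": -0.907,"z": 0,"rx": 0,"ry": 0,"rz": 0},{"x": -0.8,"y": -0.907,"z": 0,"rx": 0,"ry": 0,"rz": 0},{"x": -0.8,"y": -0.907,"z": 0,"rx": 0,"ry": 0,"rz": 0},{"x": -0.8,"y": -0.907,"z": 0,"rx": 0,"ry": 0,"rz": 0},{"x": -0.58,"y": -0.65,"z": 0,"rx": 0,"ry": 0,"rz": 0},{"x": 0,"y": 0,"z": 0,"rx": 0,"ry": 0,"rz": 0}]}}

```text
clock: 9.28
tool_pos: [0.4179, 0.2656, 0.3054]
orientation: [-179.9, -0.0, -9.9]
force: [0.3, 0.1, -1.4]
opening: 0.0272
gripper_force: 30.0
```

Run:
```python
from h import *
o=ctrl.get_obs();print(o["tool_pos"],o["opening"],o["gripper_force"])
c=cal("wrist");im=cams.snapshot("wrist");cv2.imwrite("pics/w2.png",im);np.savez("w2.npz",**c)
for X in((.418,.265,.004),(.473,.2303,.182)):print(proj(c,X))
```

```text
[0.41788141 0.26558151 0.30540926] 0.02724100038058002 29.987782537937164
[324.96387955 158.95692543]
[356.32160369 120.46061095]
```

View pics/w2.png

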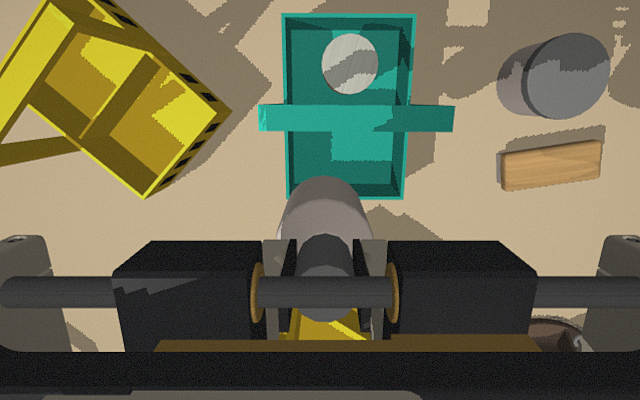

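Wrist view: the bottle is held upright at (325,215). Caddy rim corners are (282,14), (416,14), (404,199) and (286,198), and the handle bar spans (258..454, 105..131).

Run:
```python
from h import *
c=dict(np.load("w2.npz"))
r=np.array([onz(c,*p,.07) for p in((282,14),(416,14),(404,199),(286,198))])
print(r,r.mean(0)); d=r[0]+r[1]-r[2]-r[3];print(np.degrees(np.arctan2(d[1],d[0])),np.linalg.norm(r[0]-r[1]),np.linalg.norm(r[0]-r[3]))
h=np.array([onz(c,*p,.19) for p in((259,106),(259,130),(453,107),(453,131))]);print(h,h.mean(0));d=h[0]+h[1]-h[2]-h[3];print(np.degrees(np.arctan2(-d[0],d[1])))
```

```text
[[0.58390998 0.28110832 0.07      ]
 [0.56030622 0.14553328 0.07      ]
 [0.36551846 0.17888758 0.07      ]
 [0.39067858 0.31672476 0.07      ]] [0.47510331 0.23056349 0.07      ]
-10.07910302865743 0.13761442197949703 0.19648639853224112
[[0.49695086 0.30262831 0.19      ]
 [0.47935379 0.30665779 0.19      ]
 [0.47083871 0.15668788 0.19      ]
 [0.45273891 0.15791732 0.19      ]] [0.47497056 0.23097282 0.19      ]
-10.144538616565496
```

Run:
```python
from h import *
t=cal("top");s=cal("scene");im=cv2.imread("pics/scene0.png")
print([np.round(onz(t,*p,.07)[:2],3) for p in((268,263),(294,296),(246,339),(218,302))])
print([np.round(onz(t,*p,.19)[:2],3) for p in((230,279),(256,303))])
print([np.round(onz(s,*p,.19)[:2],3) for p in((343,104),(383,121))])
cv2.imwrite("pics/y.png",np.hstack([cv2.resize(im[90:180,310:410],(400,360)),cv2.resize(cv2.imread("pics/top0.png")[255:345,205:305],(400,360))]))
```

```text
[array([0.314, 0.251]), array([0.22 , 0.163]), array([0.085, 0.296]), array([0.187, 0.392])]
[array([0.252, 0.341]), array([0.191, 0.261])]
[array([0.151, 0.224]), array([0.257, 0.336])]
```

View pics/y.png

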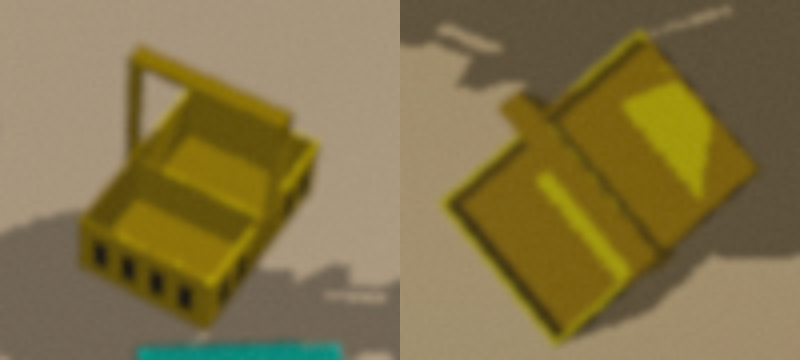

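The yellow caddy's handle ends at x ≤ 0.26, clear of the gripper body (x ≥ 0.36). Next I lower the bottle.

Request:
{"op": "play_rows", "data": {"motion": [{"x": 0,"y": 0,"z": 0.8,"rx": 0,"ry": 0,"rz": 0},{"x": 0,"y": 0,"z": 1,"rx": 0,"ry": 0,"rz": 0},{"x": 0,"y": 0,"z": 1,"rx": 0,"ry": 0,"rz": 0},{"x": 0,"y": 0,"z": 1,"rx": 0,"ry": 0,"rz": 0},{"x": 0,"y": 0,"z": 1,"rx": 0,"ry": 0,"rz": 0},{"x": 0,"y": 0,"z": 1,"rx": 0,"ry": 0,"rz": 0},{"x": 0,"y": 0,"z": 1,"rx": 0,"ry": 0,"rz": 0},{"x": 0,"y": 0,"z": 0.8,"rx": 0,"ry": 0,"rz": 0},{"x": 0,"y": 0,"z": 0.6,"rx": 0,"ry": 0,"rz": 0},{"x": 0,"y": 0,"z": 0.4,"rx": 0,"ry": 0,"rz": 0},{"x": 0,"y": 0,"z": 0.1,"rx": 0,"ry": 0,"rz": 0},{"x": 0,"y": 0,"z": 0,"rx": 0,"ry": 0,"rz": 0}]}}

```text
clock: 10.82
tool_pos: [0.4187, 0.265, 0.0869]
orientation: [-180.0, -0.0, -10.0]
force: [-0.1, 0.0, -0.6]
opening: 0.0273
gripper_force: 30.0
```

Now I release it, wait, then rise.

Request:
{"op": "play_rows", "data": {"motion": [{"x": 0,"y": 0,"z": 0,"rx": 0,"ry": 0,"rz": 0},{"x": 0,"y": 0,"z": 0,"rx": 0,"ry": 0,"rz": 0},{"x": 0,"y": 0,"z": 0,"rx": 0,"ry": 0,"rz": 0},{"x": 0,"y": 0,"z": 0,"rx": 0,"ry": 0,"rz": 0},{"x": 0,"y": 0,"z": 0,"rx": 0,"ry": 0,"rz": 0},{"x": 0,"y": 0,"z": -0.4,"rx": 0,"ry": 0,"rz": 0},{"x": 0,"y": 0,"z": -0.8,"rx": 0,"ry": 0,"rz": 0},{"x": 0,"y": 0,"z": -1,"rx": 0,"ry": 0,"rz": 0},{"x": 0,"y": 0,"z": -1,"rx": 0,"ry": 0,"rz": 0},{"x": 0,"y": 0,"z": -1,"rx": 0,"ry": 0,"rz": 0},{"x": 0,"y": 0,"z": -1,"rx": 0,"ry": 0,"rz": 0},{"x": 0,"y": 0,"z": -1,"rx": 0,"ry": 0,"rz": 0},{"x": 0,"y": 0,"z": -1,"rx": 0,"ry": 0,"rz": 0}], "fingers": 0.3}}

```text
clock: 12.45
tool_pos: [0.4184, 0.2646, 0.2682]
orientation: [-180.0, -0.0, -10.0]
force: [0.1, 0.3, -0.8]
opening: 0.0573
gripper_force: 0.0
```

Request:
{"op": "play_rows", "data": {"motion": [{"x": 0,"y": 0,"z": 0,"rx": 0,"ry": 0,"rz": 1},{"x": 0,"y": 0,"z": 0,"rx": 0,"ry": 0,"rz": 1},{"x": 0,"y": 0,"z": 0,"rx": 0,"ry": 0,"rz": 1},{"x": 0,"y": 0,"z": 0,"rx": 0,"ry": 0,"rz": 1},{"x": 0,"y": 0,"z": 0,"rx": 0,"ry": 0,"rz": 1},{"x": 0,"y": 0,"z": 0,"rx": 0,"ry": 0,"rz": 1},{"x": 0,"y": 0,"z": 0,"rx": 0,"ry": 0,"rz": 1},{"x": 0,"y": 0,"z": 0,"rx": 0,"ry": 0,"rz": 1},{"x": 0,"y": 0,"z": 0,"rx": 0,"ry": 0,"rz": 1},{"x": 0,"y": 0,"z": 0,"rx": 0,"ry": 0,"rz": 1},{"x": 0,"y": 0,"z": 0,"rx": 0,"ry": 0,"rz": 1},{"x": 0,"y": 0,"z": 0,"rx": 0,"ry": 0,"rz": 1},{"x": 0,"y": 0,"z": 0,"rx": 0,"ry": 0,"rz": 1},{"x": 0,"y": 0,"z": 0,"rx": 0,"ry": 0,"rz": 1},{"x": 0,"y": 0,"z": 0,"rx": 0,"ry": 0,"rz": 1},{"x": 0,"y": 0,"z": 0,"rx": 0,"ry": 0,"rz": 1},{"x": 0,"y": 0,"z": 0,"rx": 0,"ry": 0,"rz": 1},{"x": 0,"y": 0,"z": 0,"rx": 0,"ry": 0,"rz": 1},{"x": 0,"y": 0,"z": 0,"rx": 0,"ry": 0,"rz": 1},{"x": 0,"y": 0,"z": 0,"rx": 0,"ry": 0,"rz": 1}]}}

```text
clock: 14.95
tool_pos: [0.4184, 0.2647, 0.2673]
orientation: [-180.0, 0.0, -90.1]
force: [-0.5, -0.4, -0.2]
opening: 0.0565
gripper_force: 0.0
```

Request:
{"op": "play_rows", "data": {"motion": [{"x": 0,"y": 0,"z": 0,"rx": 0,"ry": 0,"rz": 1},{"x": 0,"y": 0,"z": 0,"rx": 0,"ry": 0,"rz": 1},{"x": 0,"y": 0,"z": 0,"rx": 0,"ry": 0,"rz": 0.5},{"x": -0.2,"y": -0.8,"z": 0,"rx": 0,"ry": 0,"rz": 0},{"x": -0.25,"y": -0.9,"z": 0,"rx": 0,"ry": 0,"rz": 0},{"x": -0.2,"y": -0.75,"z": 0,"rx": 0,"ry": 0,"rz": 0},{"x": 0,"y": 0,"z": 0,"rx": 0,"ry": 0,"rz": 0},{"x": 0,"y": 0,"z": 0,"rx": 0,"ry": 0,"rz": 0}]}}

```text
clock: 15.95
tool_pos: [0.4816, 0.2699, 0.2663]
orientation: [180.0, -0.0, -100.0]
force: [-0.5, 0.3, 0.1]
opening: 0.0574
gripper_force: 0.0
```

Run:
```python
from h import *
o=ctrl.get_obs();print(o["tool_pos"],o["joint_pos"])
c=cal("wrist");w=cams.snapshot("wrist");np.savez("w3.npz",**c)
t=cams.snapshot("top");s=cams.snapshot("scene")
out=np.zeros((600,800,3),np.uint8)
out[:400,:640]=w;out[400:,:400]=cv2.resize(t[160:260,220:420],(400,200));out[400:,400:]=cv2.resize(s[160:260,270:470],(400,200))
cv2.imwrite("pics/m3.png",out)
```

```text
[0.48163144 0.26993893 0.26626487] [ 4.95909641e+01  7.60905548e+00 -1.13695525e+01 -8.59648780e-03
 -7.10661110e+01 -5.95852266e+01]
```

View pics/m3.png

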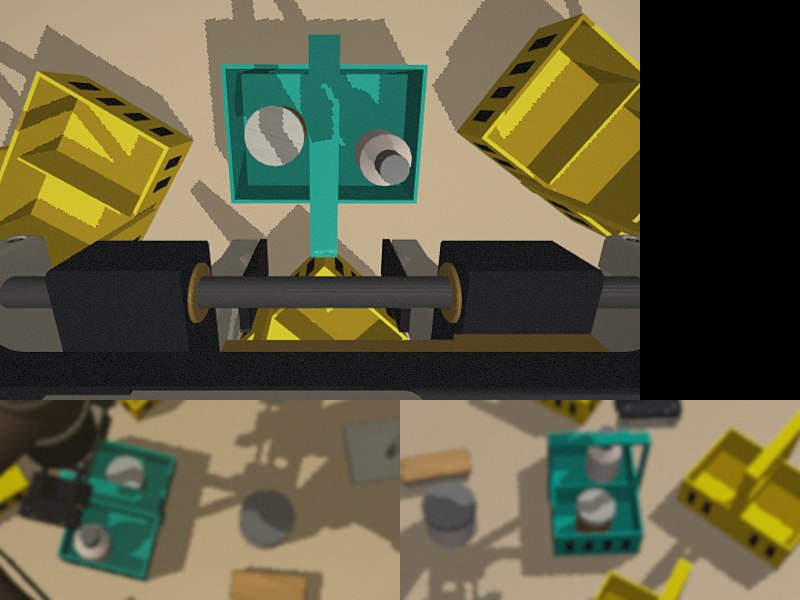

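The bottle stands upright in the near compartment (382,160), and the bar at u≈324 is centred between the fingers. I descend and grip.

Request:
{"op": "play_rows", "data": {"motion": [{"x": 0,"y": 0,"z": 0.7,"rx": 0,"ry": 0,"rz": 0},{"x": 0,"y": 0,"z": 0.9,"rx": 0,"ry": 0,"rz": 0},{"x": 0,"y": 0,"z": 0.9,"rx": 0,"ry": 0,"rz": 0},{"x": 0,"y": 0,"z": 0.8,"rx": 0,"ry": 0,"rz": 0},{"x": 0,"y": 0,"z": 0.5,"rx": 0,"ry": 0,"rz": 0},{"x": 0,"y": 0,"z": 0.15,"rx": 0,"ry": 0,"rz": 0},{"x": 0,"y": 0,"z": 0,"rx": 0,"ry": 0,"rz": 0}]}}

```text
clock: 16.98
tool_pos: [0.4817, 0.2704, 0.1682]
orientation: [-180.0, 0.0, -100.0]
force: [0.7, 0.2, -0.6]
opening: 0.0569
gripper_force: 0.0
```

Request:
{"op": "play_rows", "data": {"motion": [{"x": 0,"y": 0,"z": 0,"rx": 0,"ry": 0,"rz": 0},{"x": 0,"y": 0,"z": 0,"rx": 0,"ry": 0,"rz": 0},{"x": 0,"y": 0,"z": 0,"rx": 0,"ry": 0,"rz": 0},{"x": 0,"y": 0,"z": 0,"rx": 0,"ry": 0,"rz": 0},{"x": 0,"y": 0,"z": 0,"rx": 0,"ry": 0,"rz": 0},{"x": 0,"y": 0,"z": 0,"rx": 0,"ry": 0,"rz": 0},{"x": 0,"y": 0,"z": 0,"rx": 0,"ry": 0,"rz": 0},{"x": 0,"y": 0,"z": 0,"rx": 0,"ry": 0,"rz": 0},{"x": 0,"y": 0,"z": 0,"rx": 0,"ry": 0,"rz": 0}], "fingers": -1}}

```text
clock: 18.1
tool_pos: [0.4818, 0.2703, 0.1679]
orientation: [-180.0, 0.0, -100.0]
force: [3.3, 1.9, -0.9]
opening: 0.0196
gripper_force: 30.0
```

Gripped (opening 19.6 mm, 30 N). Now a gentle lift of about 50 mm, then a check of the tilt.

Request:
{"op": "play_rows", "data": {"motion": [{"x": 0,"y": 0,"z": -0.1,"rx": 0,"ry": 0,"rz": 0},{"x": 0,"y": 0,"z": -0.2,"rx": 0,"ry": 0,"rz": 0},{"x": 0,"y": 0,"z": -0.3,"rx": 0,"ry": 0,"rz": 0},{"x": 0,"y": 0,"z": -0.4,"rx": 0,"ry": 0,"rz": 0},{"x": 0,"y": 0,"z": -0.5,"rx": 0,"ry": 0,"rz": 0},{"x": 0,"y": 0,"z": -0.4,"rx": 0,"ry": 0,"rz": 0},{"x": 0,"y": 0,"z": -0.1,"rx": 0,"ry": 0,"rz": 0},{"x": 0,"y": 0,"z": 0,"rx": 0,"ry": 0,"rz": 0}]}}

```text
clock: 19.1
tool_pos: [0.4815, 0.2702, 0.2179]
orientation: [180.0, 0.0, -100.0]
force: [-0.3, 0.3, -5.3]
opening: 0.0197
gripper_force: 30.0
```

Run:
```python
from h import *
o=ctrl.get_obs();print(o["tool_pos"],o["force"],o["moment"])
c=cal("wrist");w=cams.snapshot("wrist");np.savez("w4.npz",**c)
t=cams.snapshot("top");s=cams.snapshot("scene")
out=np.zeros((600,800,3),np.uint8)
out[:400,:640]=w;out[400:,:400]=cv2.resize(t[160:260,220:420],(400,200));out[400:,400:]=cv2.resize(s[130:230,270:470],(400,200))
cv2.imwrite("pics/m4.png",out)
```

```text
[0.4815178  0.27019787 0.2178854 ] [-0.27701818  0.32284595 -5.26122894] [ 0.15260019 -0.17303109  0.05934267]
```

View pics/m4.png

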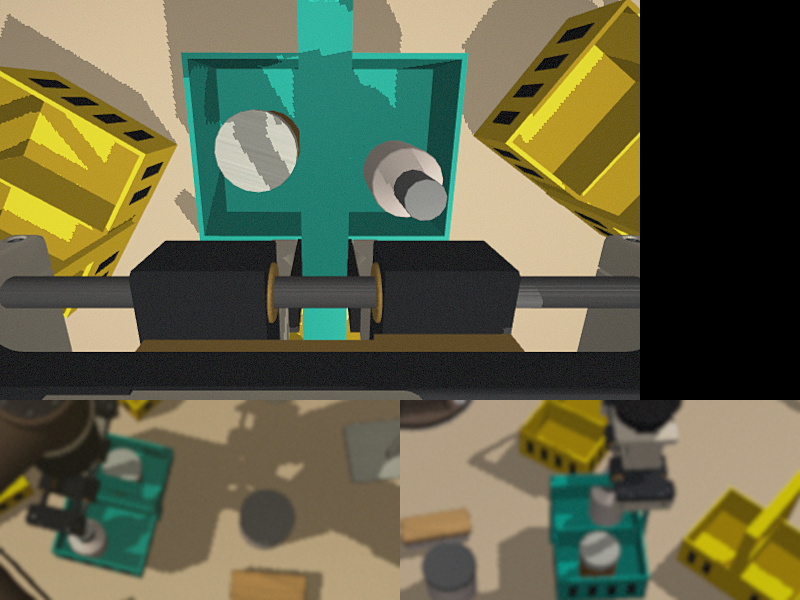

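```bash
cat > pt.py <<'E'
from h import *
E
python3 - <<'E'
from h import *
c=dict(np.load("w4.npz"));o=R.from_euler("z",-10,degrees=True)
px=[(182,55),(467,54),(450,238),(203,239)];q=[(.1,-.07),(-.1,-.07),(-.1,.07),(.1,.07)]
for tilt in(0,-5,5,10):
    H=np.array([.4815,.2702,.2369]) # grasp point; caddy frame (0,.040,.186)
    T=o*R.from_euler("x",tilt,degrees=True)
    print(tilt,[np.round(proj(c,H+T.apply(np.array([a,b,.07])-[0,.04,.186]))-p,1).tolist() for p,(a,b) in zip(px,q)])
E
```

```text
0 [[-4.4, -7.6], [4.4, -6.5], [0.3, 0.5], [-4.4, -0.5]]
-5 [[-12.6, -26.2], [12.6, -25.1], [0.6, -12.5], [-4.8, -13.5]]
5 [[2.6, 10.3], [-2.6, 11.4], [0.3, 13.7], [-4.5, 12.7]]
10 [[8.6, 27.5], [-8.7, 28.6], [0.8, 27.1], [-5.0, 26.1]]
```

The caddy is held level (tilt about 1–2°). I lift it to 0.115 m and move toward the middle with soft ramps.

Request:
{"op": "play_rows", "data": {"motion": [{"x": 0,"y": 0,"z": -0.3,"rx": 0,"ry": 0,"rz": 0},{"x": 0,"y": 0,"z": -0.6,"rx": 0,"ry": 0,"rz": 0},{"x": 0,"y": 0,"z": -0.8,"rx": 0,"ry": 0,"rz": 0},{"x": 0,"y": 0,"z": -0.6,"rx": 0,"ry": 0,"rz": 0},{"x": 0.1,"y": 0,"z": -0.3,"rx": 0,"ry": 0,"rz": 0},{"x": 0.3,"y": 0,"z": 0,"rx": 0,"ry": 0,"rz": 0},{"x": 0.5,"y": 0.03,"z": 0,"rx": 0,"ry": 0,"rz": 0},{"x": 0.7,"y": 0.03,"z": 0,"rx": 0,"ry": 0,"rz": 0},{"x": 0.8,"y": 0.03,"z": 0,"rx": 0,"ry": 0,"rz": 0},{"x": 0.8,"y": 0.03,"z": 0,"rx": 0,"ry": 0,"rz": 0},{"x": 0.8,"y": 0.04,"z": 0,"rx": 0,"ry": 0,"rz": 0},{"x": 0.8,"y": 0.04,"z": 0,"rx": 0,"ry": 0,"rz": 0},{"x": 0.8,"y": 0.04,"z": 0,"rx": 0,"ry": 0,"rz": 0},{"x": 0.8,"y": 0.04,"z": 0,"rx": 0,"ry": 0,"rz": 0},{"x": 0.6,"y": 0.03,"z": 0,"rx": 0,"ry": 0,"rz": 0},{"x": 0.4,"y": 0,"z": 0,"rx": 0,"ry": 0,"rz": 0},{"x": 0.2,"y": 0,"z": 0,"rx": 0,"ry": 0,"rz": 0},{"x": 0,"y": 0,"z": 0,"rx": 0,"ry": 0,"rz": 0}]}}

```text
clock: 21.5
tool_pos: [0.4412, 0.0843, 0.2828]
orientation: [-180.0, 0.0, -100.0]
force: [0.1, -0.1, -5.1]
opening: 0.0194
gripper_force: 30.0
```

Request:
{"op": "play_rows", "data": {"motion": [{"x": 0,"y": 0,"z": 0,"rx": 0,"ry": 0,"rz": -0.2},{"x": 0,"y": 0,"z": 0,"rx": 0,"ry": 0,"rz": -0.5},{"x": 0,"y": 0,"z": 0,"rx": 0,"ry": 0,"rz": -0.6},{"x": 0,"y": 0,"z": 0,"rx": 0,"ry": 0,"rz": -0.6},{"x": 0,"y": 0,"z": 0,"rx": 0,"ry": 0,"rz": -0.6},{"x": 0,"y": 0,"z": 0,"rx": 0,"ry": 0,"rz": -0.6},{"x": 0,"y": 0,"z": 0,"rx": 0,"ry": 0,"rz": -0.6},{"x": 0,"y": 0,"z": 0,"rx": 0,"ry": 0,"rz": -0.6},{"x": 0,"y": 0,"z": 0,"rx": 0,"ry": 0,"rz": -0.5},{"x": 0,"y": 0,"z": 0,"rx": 0,"ry": 0,"rz": -0.3},{"x": 0,"y": 0,"z": 0,"rx": 0,"ry": 0,"rz": 0}]}}

```text
clock: 22.88
tool_pos: [0.4411, 0.0845, 0.2828]
orientation: [-180.0, -0.0, -79.6]
force: [-0.7, 0.2, -4.7]
opening: 0.0196
gripper_force: 30.0
```

Request:
{"op": "play_rows", "data": {"motion": [{"x": 0.25,"y": 0.13,"z": 0,"rx": 0,"ry": 0,"rz": 0},{"x": 0.5,"y": 0.27,"z": 0,"rx": 0,"ry": 0,"rz": 0},{"x": 0.75,"y": 0.4,"z": 0,"rx": 0,"ry": 0,"rz": 0},{"x": 0.9,"y": 0.48,"z": 0,"rx": 0,"ry": 0,"rz": 0},{"x": 0.9,"y": 0.48,"z": 0,"rx": 0,"ry": 0,"rz": 0},{"x": 0.9,"y": 0.48,"z": 0,"rx": 0,"ry": 0,"rz": 0},{"x": 0.9,"y": 0.48,"z": 0,"rx": 0,"ry": 0,"rz": 0},{"x": 0.75,"y": 0.41,"z": 0,"rx": 0,"ry": 0,"rz": 0},{"x": 0.6,"y": 0.3,"z": 0,"rx": 0,"ry": 0,"rz": 0},{"x": 0.3,"y": 0.18,"z": 0,"rx": 0,"ry": 0,"rz": 0},{"x": 0,"y": 0,"z": 0,"rx": 0,"ry": 0,"rz": 0},{"x": 0,"y": 0,"z": 0,"rx": 0,"ry": 0,"rz": 0}]}}

```text
clock: 24.38
tool_pos: [0.3829, -0.0977, 0.2829]
orientation: [-180.0, 0.0, -79.6]
force: [-0.1, 0.3, -5.3]
opening: 0.0195
gripper_force: 30.0
```

Run:
```python
from h import *
o=ctrl.get_obs();print(o["tool_pos"],o["orientation"])
c=cal("wrist");w=cams.snapshot("wrist");np.savez("w5.npz",**c);cv2.imwrite("pics/w5.png",w)
t=cams.snapshot("top");s=cams.snapshot("scene")
cv2.imwrite("pics/t5.png",t);cv2.imwrite("pics/s5.png",s)
out=np.zeros((600,800,3),np.uint8)
out[:400,:640]=w;out[400:,:400]=cv2.resize(t[160:260,340:540],(400,200));out[400:,400:]=cv2.resize(s[150:250,170:370],(400,200))
cv2.imwrite("pics/m5.png",out)
S=np.array([.469,-.235,0]);Q=R.from_euler("z",10.5,degrees=True)
for X in((-.037,-.015,.272),(-.037,.015,.272),(0,0,.25),(.04,.015,.27),(.14,.015,.27)):print(X,proj(c,S+Q.apply(X)))
```

```text
[ 0.38285439 -0.09774199  0.28285234] [-1.79984773e+02  9.26389377e-03 -7.95813797e+01]
(-0.037, -0.015, 0.272) [ 266.66603869 -137.71098028]
(-0.037, 0.015, 0.272) [270.12915141 -49.23073026]
(0, 0, 0.25) [196.72342987 -66.70816599]
(0.04, 0.015, 0.27) [ 89.39540448 -46.98395761]
(0.14, 0.015, 0.27) [-146.27759041  -46.62814937]
```

View pics/m5.png

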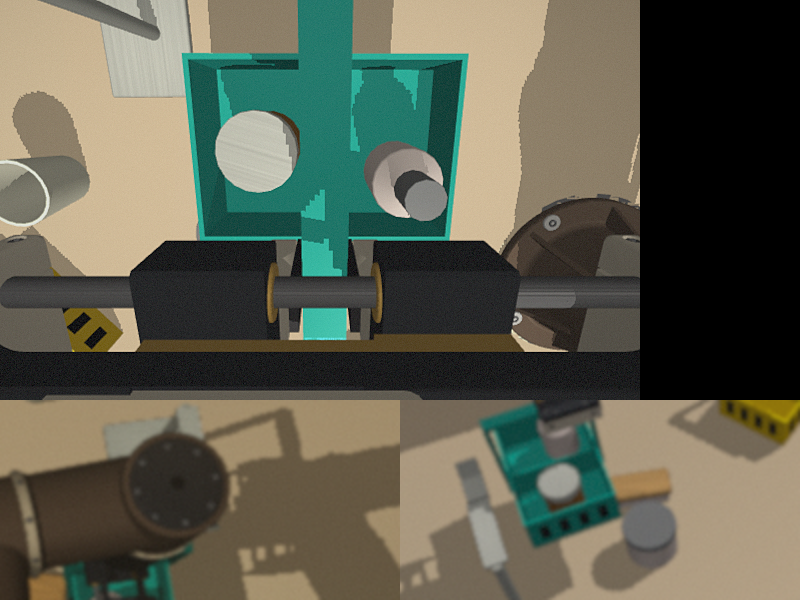

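Run:
```python
from h import *
c=dict(np.load("w5.npz"));a=onz(c,113,96,.012);b=onz(c,182,96,.012);a2=onz(c,101,0,.012);p=onz(c,150,38,.012)
print(a,b,a2,p);d=a-b;print(np.degrees(np.arctan2(d[1],d[0])));d=a-a2;print(np.degrees(np.arctan2(-d[0],d[1])))
y=np.radians(10.8)
for P,l in((a,(.2,.07)),(p,(.14,0.004))): print(P[:2]-[l[0]*np.cos(y)-l[1]*np.sin(y),l[0]*np.sin(y)+l[1]*np.cos(y)])
# caddy rim centre from the wrist view, rim z = .07+ (tcp-.168)
r=np.array([onz(c,*q,.185) for q in((182,55),(467,54),(450,238),(203,239))]);print(r.mean(0))
```

```text
[ 0.64490097 -0.13139395  0.012     ] [ 0.56410142 -0.14624498  0.012     ] [ 0.65916948 -0.2322683   0.012     ] [ 0.60419034 -0.20318053  0.012     ]
10.414776057759166
8.050980952756003
[ 0.46156021 -0.23763032]
[ 0.46741965 -0.23334306]
[ 0.38889497 -0.13497552  0.185     ]
```

The caddy hangs level in the grip. The refined saddle is (0.467, -0.235), and the caddy centre is within 2 mm of where I expected. I move to the pre-hook pose, with the bar 90 mm short of the saddle on the -x side.

Request:
{"op": "play_rows", "data": {"motion": [{"x": 0.2,"y": 0.1,"z": 0,"rx": 0,"ry": 0,"rz": 0},{"x": 0.4,"y": 0.2,"z": 0,"rx": 0,"ry": 0,"rz": 0},{"x": 0.6,"y": 0.2,"z": 0,"rx": 0,"ry": 0,"rz": 0},{"x": 0.7,"y": 0.2,"z": 0,"rx": 0,"ry": 0,"rz": 0},{"x": 0.7,"y": 0.2,"z": 0,"rx": 0,"ry": 0,"rz": 0},{"x": 0.7,"y": 0.2,"z": 0,"rx": 0,"ry": 0,"rz": 0},{"x": 0.6,"y": 0.1,"z": 0,"rx": 0,"ry": 0,"rz": 0},{"x": 0.35,"y": 0.1,"z": 0,"rx": 0,"ry": 0,"rz": 0},{"x": 0.15,"y": 0,"z": 0,"rx": 0,"ry": 0,"rz": 0},{"x": 0,"y": 0,"z": 0,"rx": 0,"ry": 0,"rz": 0}]}}

```text
clock: 25.78
tool_pos: [0.3707, -0.212, 0.2828]
orientation: [180.0, 0.0, -79.6]
force: [-0.1, 0.4, -5.1]
opening: 0.0198
gripper_force: 30.0
```

Request:
{"op": "play_rows", "data": {"motion": [{"x": 0,"y": -0.2,"z": 0,"rx": 0,"ry": 0,"rz": 0},{"x": 0,"y": -0.4,"z": 0,"rx": 0,"ry": 0,"rz": 0},{"x": 0,"y": -0.6,"z": 0,"rx": 0,"ry": 0,"rz": 0},{"x": 0,"y": -0.7,"z": 0,"rx": 0,"ry": 0,"rz": 0},{"x": 0,"y": -0.7,"z": 0,"rx": 0,"ry": 0,"rz": 0},{"x": 0,"y": -0.55,"z": 0,"rx": 0,"ry": 0,"rz": 0},{"x": 0,"y": -0.35,"z": 0,"rx": 0,"ry": 0,"rz": 0},{"x": 0,"y": -0.12,"z": 0,"rx": 0,"ry": 0,"rz": 0},{"x": 0,"y": 0,"z": 0,"rx": 0,"ry": 0,"rz": 0}]}}

```text
clock: 26.9
tool_pos: [0.4597, -0.1956, 0.2828]
orientation: [180.0, 0.0, -79.6]
force: [-0.2, -0.7, -6.0]
opening: 0.0196
gripper_force: 30.0
```

Request:
{"op": "play_rows", "data": {"motion": [{"x": 0,"y": 0,"z": 0.2,"rx": 0,"ry": 0,"rz": 0},{"x": 0,"y": 0,"z": 0.4,"rx": 0,"ry": 0,"rz": 0},{"x": 0,"y": 0,"z": 0.4,"rx": 0,"ry": 0,"rz": 0},{"x": 0,"y": 0,"z": 0.3,"rx": 0,"ry": 0,"rz": 0},{"x": 0,"y": 0,"z": 0.2,"rx": 0,"ry": 0,"rz": 0},{"x": 0,"y": 0,"z": 0.1,"rx": 0,"ry": 0,"rz": 0},{"x": 0,"y": 0,"z": 0,"rx": 0,"ry": 0,"rz": 0}]}}

```text
clock: 27.78
tool_pos: [0.4598, -0.1956, 0.2428]
orientation: [180.0, -0.0, -79.6]
force: [0.8, 0.3, -5.1]
opening: 0.0192
gripper_force: 30.0
```

Request:
{"op": "play_rows", "data": {"motion": [{"x": 0,"y": 0,"z": 0.1,"rx": 0,"ry": 0,"rz": 0},{"x": 0,"y": 0,"z": 0.1,"rx": 0,"ry": 0,"rz": 0},{"x": 0,"y": 0,"z": 0.04,"rx": 0,"ry": 0,"rz": 0},{"x": 0,"y": 0,"z": 0,"rx": 0,"ry": 0,"rz": 0}]}}

```text
clock: 28.28
tool_pos: [0.4598, -0.1956, 0.2368]
orientation: [180.0, -0.0, -79.6]
force: [-0.3, 0.5, -5.3]
opening: 0.0195
gripper_force: 30.0
```

Request:
{"op": "play_rows", "data": {"motion": [{"x": 0,"y": 0,"z": 0.04,"rx": 0,"ry": 0,"rz": 0},{"x": 0,"y": 0,"z": 0.04,"rx": 0,"ry": 0,"rz": 0},{"x": 0,"y": 0,"z": 0,"rx": 0,"ry": 0,"rz": 0},{"x": 0,"y": 0,"z": 0,"rx": 0,"ry": 0,"rz": 0}]}}

```text
clock: 28.78
tool_pos: [0.4599, -0.1956, 0.2355]
orientation: [-180.0, -0.0, -79.6]
force: [-3.3, 4.1, 4.7]
opening: 0.0196
gripper_force: 30.0
```

Contact came at the saddle height (bar underside ≈ 0.2495 m) and the weight is carried. I release slowly and rise.

Request:
{"op": "play_rows", "data": {"motion": [{"x": 0,"y": 0,"z": 0,"rx": 0,"ry": 0,"rz": 0},{"x": 0,"y": 0,"z": 0,"rx": 0,"ry": 0,"rz": 0},{"x": 0,"y": 0,"z": 0,"rx": 0,"ry": 0,"rz": 0},{"x": 0,"y": 0,"z": 0,"rx": 0,"ry": 0,"rz": 0},{"x": 0,"y": 0,"z": 0,"rx": 0,"ry": 0,"rz": 0},{"x": 0,"y": 0,"z": 0,"rx": 0,"ry": 0,"rz": 0},{"x": 0,"y": 0,"z": 0,"rx": 0,"ry": 0,"rz": 0},{"x": 0,"y": 0,"z": 0,"rx": 0,"ry": 0,"rz": 0}], "fingers": 0.5}}

```text
clock: 29.78
tool_pos: [0.4598, -0.1956, 0.2348]
orientation: [-180.0, 0.0, -79.6]
force: [0.3, -0.2, -0.5]
opening: 0.0656
gripper_force: 0.0
```

Request:
{"op": "play_rows", "data": {"motion": [{"x": 0,"y": 0,"z": -0.3,"rx": 0,"ry": 0,"rz": 0},{"x": 0,"y": 0,"z": -0.6,"rx": 0,"ry": 0,"rz": 0},{"x": 0,"y": 0,"z": -0.8,"rx": 0,"ry": 0,"rz": 0},{"x": 0,"y": 0,"z": -0.8,"rx": 0,"ry": 0,"rz": 0},{"x": 0,"y": 0,"z": -0.8,"rx": 0,"ry": 0,"rz": 0},{"x": 0,"y": 0,"z": -0.8,"rx": 0,"ry": 0,"rz": 0},{"x": 0,"y": 0,"z": 0,"rx": 0,"ry": 0,"rz": 0},{"x": 0,"y": 0,"z": 0,"rx": 0,"ry": 0,"rz": 0}]}}

```text
clock: 30.78
tool_pos: [0.4596, -0.1955, 0.3373]
orientation: [-180.0, 0.0, -79.6]
force: [-0.5, -0.2, -0.7]
opening: 0.0656
gripper_force: 0.0
```

Run:
```python
from h import *
o=ctrl.get_obs();print(o["clock"],o["tool_pos"])
c=cal("wrist");K=[]
for i in range(4):
    w=cams.snapshot("wrist");m=cv2.inRange(cv2.cvtColor(w,cv2.COLOR_BGR2HSV),(80,90,40),(95,255,255))
    k=max(cv2.findContours(m,cv2.RETR_EXTERNAL,cv2.CHAIN_APPROX_NONE)[0],key=cv2.contourArea);print(cv2.boundingRect(k),cv2.contourArea(k))
print(cv2.approxPolyDP(k,4,True).reshape(-1,2).tolist())
cv2.imwrite("pics/w6.png",w)
S=np.array([.467,-.235,.068]);Q=R.from_euler("z",10.4,degrees=True)
for X in((.1,-.07,.07),(-.1,-.07,.07),(-.1,.07,.07),(.1,.07,.07),(-.01,-.08,.19),(.01,-.08,.19),(-.01,.08,.19),(.01,.08,.19)):print(X,proj(c,S+Q.apply(X)).round())
```

```text
30.775 [ 0.45959654 -0.19547612  0.33733666]
(222, 35, 205, 220) 23690.0
(222, 35, 205, 220) 23689.5
(222, 35, 205, 221) 23712.0
(222, 35, 205, 220) 23696.0
[[222, 64], [227, 132], [244, 131], [250, 115], [268, 104], [295, 108], [310, 130], [309, 172], [231, 178], [232, 201], [309, 201], [311, 254], [336, 254], [338, 201], [415, 201], [426, 65], [340, 64], [339, 35], [309, 35], [308, 64]]
(0.1, -0.07, 0.07) [221.  63.]
(-0.1, -0.07, 0.07) [428.  63.]
(-0.1, 0.07, 0.07) [417. 202.]
(0.1, 0.07, 0.07) [232. 202.]
(-0.01, -0.08, 0.19) [340.  26.]
(0.01, -0.08, 0.19) [308.  26.]
(-0.01, 0.08, 0.19) [338. 260.]
(0.01, 0.08, 0.19) [311. 260.]
```

The hanging caddy matches a level pose to within 2 px and does not move over four pictures. The last check is the hook's sideways position against the bar.

Run:
```python
from h import *
c=cal("wrist");S=np.array([.467,-.235,0]);Q=R.from_euler("z",10.4,degrees=True)
for X in((.07,-.015,.27),(.07,.015,.27),(-.037,-.015,.272),(-.037,.015,.272)):print(X,proj(c,S+Q.apply(X)).round())
w=cv2.imread("pics/w6.png");hsv=cv2.cvtColor(w,cv2.COLOR_BGR2HSV)
m=cv2.inRange(hsv,(0,0,60),(179,45,255))
for u in(180,200,228,300,345,360):
    v=np.flatnonzero(m[60:230,u])+60;print(u,v.min() if len(v) else 0,v.max() if len(v) else 0,len(v))
```

```text
(0.07, -0.015, 0.27) [215. 133.]
(0.07, 0.015, 0.27) [219. 179.]
(-0.037, -0.015, 0.272) [382. 134.]
(-0.037, 0.015, 0.272) [380. 180.]
180 74 178 89
200 74 177 104
228 133 177 45
300 120 202 53
345 129 170 42
360 130 173 44
```

The hook arm is at v 133–177 (expected 133–179), so the bar's middle sits in the saddle. Handing in.

```bash
python3 -c "
from plant import workorder
print(workorder.close_job())"
```

```text
the job is handed in; nothing more can be done
None
```

The bottle stands in the near compartment and the caddy hangs level and still on the hook with the jar in it; the job was handed in at about 31 s of 72 s, and no verdict came back.

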